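# Sweep the sprue scrap off the trimming die

### The job

Pick up the bench brush from the rubber mat and sweep all four pieces of sprue scrap off the die bed into the metal tray standing against its side; move the scrap with the brush only, never with the fingers or arm. Do not knock the two guide pillars, and leave the medallion on the die block, the mug, the bottle and the hammer where they are. Then lay the brush back on the mat, bristles down, and let go.

Things in the scene. Friction and masses are not known exactly. Their poses are not given: they have to be found in the camera images.
- die_bed: Lower shoe of a trimming die, fixed: steel plate 240 (its x) x 300 (its y) mm, flat top 70 mm above the bench, on blue parallels. Origin at bench height under its centre; +x is the rear (pillar) side, away from the robot. The tray stands against its +y or -y side, the mat on the other.
- die_block: Dark steel die block fixed on the bed between the pillars, square with the bed: 60 (x) x 70 (y) x 22 mm high. Origin at its underside's centre, on the bed's top. The scrap has to be taken round it.
- pillar_l: Guide pillar, upright ground steel post 25 mm in diameter, 92 mm tall above the bed's top, fixed near the bed's rear corner on its +y side (bed x 98, y 112). Origin at its foot, on the bed's top. Contact of brush or robot above 15 N counts as knocking it.
- pillar_r: The same pillar on the bed's -y side (bed x 98, y -112).
- tray: Open sheet-metal sweeps tray, fixed, 260 (x) x 200 (y) x 45 mm high, walls 3 mm, square with the bed; 4 mm gap to the bed's side, reaching from 30 mm before the bed's front edge to 10 mm short of its rear edge. Its rim is 25 mm below the bed's top. Origin at the centre of its underside, on the bench.
- mat: Fixed black rubber mat, 200 x 200 x 3 mm, on the bench on the bed's other side, 4 mm from it. Origin at the centre of its underside.
- brush: Loose wooden bench brush, 210 mm long, 0.17 kg, standing on its bristles on the mat, handle towards the robot. Origin at the middle of the bristles' underside; z up, +x to the tip. Head 110 (x) x 28 (y; wood 32) x 62 mm high, the lower 44 mm stiff bristles that do not bend. Straight handle 24 wide (y), 22 high, from x -55 to -155, its centre 52.5 above the bristle tips.
- brush_grip (a point): Point in the middle of the brush handle's section, 83 mm behind the brush's origin (x -83, z 52.5): a good place to grip, from above, fingers closing across the handle.
- runner_bar: Runner: straight bar 78 (x) x 22 (y) x 16 mm with two low stubs on top, 0.22 kg; origin at its middle. Bronze or copper scrap, origin at the underside (z up), free yaw.
- tee_gate: T-shaped gate 16 mm thick, 0.20 kg: cross bar 18 (x) x 68 (y) centred at x -12, stem 16 wide reaching to x +33. Bronze or copper scrap, origin at the underside (z up), free yaw.
- elbow_runner: L-shaped runner 16 mm thick, 0.20 kg, legs 18 wide: outline x -30..30, y -27..27, long leg along x at y -27..-9, short leg along y at x -30..-12. Bronze or copper scrap, origin at the underside (z up), free yaw.
- button: Casting button 16 mm thick, 0.24 kg: disc 52 in diameter centred at x -12, with a stub 14 wide reaching to x +40. Bronze or copper scrap, origin at the underside (z up), free yaw.
- casting: Bronze medallion, 52 mm in diameter, 10 mm thick, loose on top of the die block; a finished part, not scrap: to be left there. Origin at its underside. Its top is 102 mm above the bench.
- mug: White mug, 76 mm in diameter, 88 mm high, handle at its +y, on the bench beyond the mat's far edge; leave alone. Origin at its underside.
- bottle: Amber bottle, 58 mm in diameter, 145 mm high, standing beyond the bed's rear edge; leave alone. Origin at its underside.
- hammer: Small hammer, 220 mm long, lying along the bed's front edge between the bed and the robot, under 30 mm high; leave alone. Handle towards its own -x.
Mind the look-alikes: they are no part of the job. What is shaped like the elbow_runner but green is not meant.

How it is judged:
By the outcome, as a careful person would: the job done as asked, in the order asked, and still so for the second after the job is handed in, with the robot touching nothing.
It also fails if it takes over 72 s, if anything falls off the work surface, if the arm or the gripper's body presses on something with over 40 N, if the wrist force passes 120 N, or if a joint passes its speed limit or range.

### The arm

A 6-joint arm with a two-finger parallel gripper is mounted at the origin on the work surface. World frame = base frame: x ahead of the robot, y to its left, z up, the work surface at z = 0. Lengths are in m, angles in rad, forces in N, time in s.
With the tool pointing down it reaches from about 0.375 to 0.9 m from the base axis. Payload 3.1 kg.
Tool frame: the origin (TCP) lies between the finger pads; the fingertips stand 19 mm ahead of it and the grasp point (between the pads) is the TCP; z points along the fingers, y is the line along which they close (so a half turn about z gives the same grasp; the last joint's range is limited). The gripper opens to 87 mm and grips with 3 to 60 N. Pads are 19 mm wide; open, the fingers measure 117 mm over their backs; the gripper's body (75 mm by 190 mm) begins 51 mm behind the grasp point.
Start: joints at [-1.331, 0.527, 1.433, -0, 1.181, -0.178], TCP at [0.254, -0.571, 0.217] pointing down, gripper open.
Joint ranges: [-3.08, 3.08], [-0.75, 2.2], [0.22, 2.44], [-1.43, 4.57], [0, 2.65], [-2.85, 2.85]. Speed limits (rad/s): [2.79, 2.79, 3.14, 3.14, 3.14, 3.14].

### API

Orientations are given as a unit quaternion [x, y, z, w].
In Python, from rig import telemetry, viewer, hand_in gives the robot as it stands. The module is installed in compiled form; this text tells all that it offers.
- The arm moves only by the shell command python3 -m creep 'ROWS' [FORCE]. ROWS is JSON, a list of rows, each an object with "translation": the shift along the tool's x, y, z in mm, a list of three; "roll": the turn about the tool's z in degrees; "gripper": the finger opening in mm, from 0 to 87. In form: [{"translation": [tx, ty, tz], "roll": roll, "gripper": gripper}, ...]. A call has 1 to 5 rows; each row is the pose to reach, as a shift and turn from the pose commanded when the call began, along the tool's axes at that moment; what a row does not reach only later rows make up. A row lasts 1/12 s, in which the tool goes at most 41.7 mm and 7.16 degrees, less where a joint would pass 70% of its speed; a pose out of reach is approached as far as the arm can. A call with a gripper value outside its range is refused whole. The fingers move at their own pace and stop on an object; FORCE is the grip in N (left out, the last holds). Time passes only in rows, so rows that repeat a pose let the fingers close. It gives the time, the measured TCP pose, the force, the opening and the grip force at its end, in the units of the state.
- telemetry.get_obs(): the state, without advancing time (a new reading comes with each control period).
- viewer.camera(name): name is "scene" or "top"; returns the picture (480x640x3 uint8, blue, green, red); there is no depth.
- viewer.camera_info(name): a dict with "intrinsics" (3x3 intrinsics, pixels), "rvec" (rotation vector, rad) and "tvec" (3), from world to camera coordinates, as OpenCV has them. Camera axes: x right, y down, z forward; pixel columns grow to the right and rows downward; lengths in m; the calibration is good to about 2 mm. A picture is of the moment at which its call begins. camera_info takes no time and is no camera call.
- hand_in(): hands the job in; it is judged then, once.
Trained networks look in the newest picture that a camera, given by its name, has taken for a name from the list of things; names that differ only in an ending like _2 or _b are one class to them, and where a whole thing is asked for, a point or a joint stands for the part that bears it (a point fixed in the world has none). Each returns a list of dicts, best first, with "p" (0 to 1); they miss things now and then, are a little off and sometimes report something else, mostly with a low value. They report only what shows in the picture. A call takes as long as a camera call. They do not tell look-alikes from the thing itself.
- viewer.recognise(camera, thing): "bbox" ([left, top, width, height] in pixels, round what is visible of it).
The state is a dict: "time": time; "q": joint angles; "joint_velocities": joint speeds; "joint_torque": joint torques, N m; "position": TCP position; "tool_rot": TCP orientation; "ft_force": force on the tool from outside, world axes, zero at the start; "moment": the same for the moment, N m; "grip_width": finger opening in m; "grip_force": force on a finger pad.
Only numpy, scipy, OpenCV 4.12 (cv2) and the standard library are available. Lean on these libraries where they do the work, as an engineer would, in place of code of your own. Each camera call takes 0.05 s, during which the arm holds its last target. There are 200 camera calls.

## Working session

There is one attempt and no reset: what is moved stays moved. The work goes in short steps, Python scripts to look and compute and a shell command to move; the robot and the scene stay as the last step left them, time stands still between calls to the robot, and variables do not carry over. Pictures are saved under pics/ and viewed, at most 10 in all, crops included, and the job is handed in when it is done.

```bash
mkdir -p pics; python3 - <<'E'
from rig import telemetry, viewer
import cv2,numpy as np
for n in("top","scene"):
    cv2.imwrite(f"pics/{n}0.png",viewer.camera(n))
    i=viewer.camera_info(n);print(n,np.round(i["intrinsics"],1).tolist(),i["rvec"],i["tvec"])
    for t in ("die_block","pillar_l","brush","runner_bar","tee_gate","elbow_runner","button","casting","tray","mat","die_bed"):
        print(t,[([round(x) for x in d["bbox"]],round(d["p"],2)) for d in viewer.recognise(n,t)[:4]])
o=telemetry.get_obs();print(o["time"],o["position"],o["tool_rot"])
E
```

```text
top [[520.0, 0.0, 321.6], [0.0, 520.0, 235.1], [0.0, 0.0, 1.0]] [ 2.17396309 -2.21562428  0.07541952] [0.06033097 0.5792082  0.99669105]
die_block [([310, 178, 37, 37], 0.59)]
pillar_l [([264, 146, 18, 24], 0.53), ([391, 163, 15, 21], 0.52)]
brush [([174, 176, 30, 114], 0.76)]
runner_bar [([370, 215, 23, 40], 0.78), ([262, 294, 115, 49], 0.71), ([262, 147, 17, 22], 0.66)]
tee_gate [([330, 244, 35, 34], 0.83)]
elbow_runner [([198, 342, 31, 44], 0.97), ([254, 200, 40, 32], 0.91), ([337, 85, 36, 28], 0.87), ([134, 314, 38, 27], 0.87)]
button [([284, 238, 25, 41], 0.94)]
casting [([314, 181, 28, 26], 0.94), ([257, 199, 34, 34], 0.68)]
tray [([395, 178, 123, 148], 0.85)]
mat [([142, 162, 106, 116], 0.89)]
die_bed [([238, 143, 177, 153], 0.58)]
scene [[509.0, 0.0, 317.8], [0.0, 509.0, 236.7], [0.0, 0.0, 1.0]] [ 1.82520628  1.83866784 -0.67749457] [-0.046566   -0.40681175  1.6742762 ]
die_block [([293, 244, 32, 29], 0.7), ([340, 238, 27, 18], 0.2)]
pillar_l [([348, 254, 12, 31], 0.64)]
brush [([409, 207, 17, 79], 0.8)]
runner_bar [([259, 222, 20, 27], 0.54)]
tee_gate [([287, 207, 24, 23], 0.83)]
elbow_runner [([265, 335, 31, 28], 0.92), ([208, 332, 40, 23], 0.82), ([424, 194, 28, 18], 0.69), ([339, 235, 24, 18], 0.6)]
button [([323, 212, 20, 26], 0.57)]
casting []
tray [([158, 192, 105, 96], 0.79)]
mat [([281, 191, 78, 20], 0.67), ([370, 229, 86, 74], 0.64)]
die_bed [([240, 202, 137, 104], 0.81)]
1.2 [ 0.25362624 -0.57121126  0.21744451] [9.78258374e-01 2.07389861e-01 1.55817621e-06 4.05915773e-06]
```

View pics/top0.png

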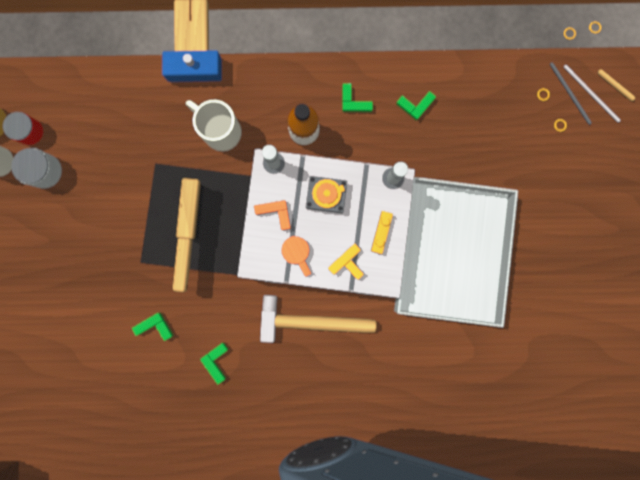

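View pics/scene0.png

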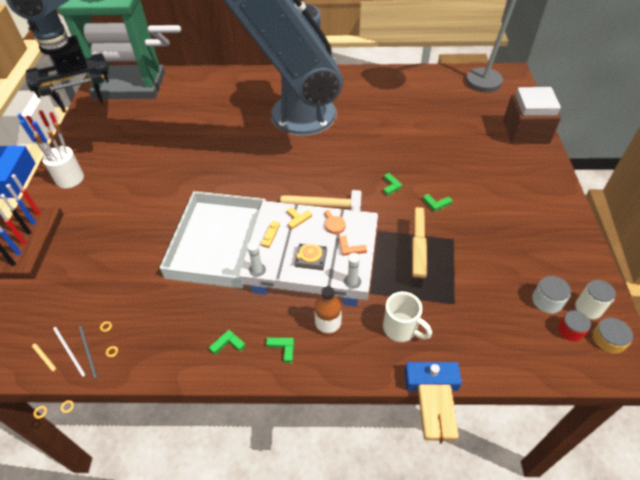

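The top view shows the bed centred near (326,222), the tray on the right (‑y) and the mat with the brush on the left (+y). There are five elbow shapes. The four green ones, at (213,364), (153,327), (357,97) and (416,104), are look-alikes off the bed. The copper one at (273,214) on the bed is the elbow_runner. I'll confirm that in a crop.

```bash
cat > h.py <<'E'
import numpy as np,cv2
from rig import telemetry,viewer
I={n:viewer.camera_info(n) for n in("top","scene")}
def world(uv,z,n="top"):
    i=I[n];K=np.array(i["intrinsics"]);R=cv2.Rodrigues(np.array(i["rvec"]))[0];t=np.array(i["tvec"]).ravel()
    d=R.T@np.linalg.inv(K)@np.array([uv[0],uv[1],1.]);c=-R.T@t
    return (c+d*(z-c[2])/d[2])[:2]
def proj(p,n="top"):
    i=I[n];return cv2.projectPoints(np.array(p,float).reshape(-1,3),np.array(i["rvec"]),np.array(i["tvec"]),np.array(i["intrinsics"]),None)[0].reshape(-1,2)
E
python3 - <<'E'
from h import *
im=cv2.imread("pics/top0.png")
cv2.imwrite("pics/crop0.png",cv2.resize(im[140:335,135:525],None,fx=2,fy=2,interpolation=cv2.INTER_CUBIC))
# bed corners from bright segmentation
g=cv2.GaussianBlur(im,(3,3),0); hsv=cv2.cvtColor(g,cv2.COLOR_BGR2HSV)
for p in [(257,150),(413,169),(400,298),(238,277)]: print(p,world(p,.07))
# scrap
m=((hsv[...,1]>150)&(hsv[...,2]>190)&(hsv[...,0]<32)).astype(np.uint8)
n,l,s,c=cv2.connectedComponentsWithStats(m)
for k in range(1,n):
    if s[k,4]>150: print(s[k],c[k],world(c[k],.08))
print("brush top", [world(p,.065).round(3) for p in [(180,180),(199,181),(174,290),(187,291),(196,237),(178,236)]])
E
```

```text
(257, 150) [0.73819318 0.16711959]
(413, 169) [ 0.69727179 -0.12308477]
(400, 298) [ 0.4585568  -0.09203754]
(238, 277) [0.50277368 0.20475269]
[313 180  31  28 628] [327.07324841 193.12738854] [0.65346709 0.03827716]
[256 202  33  27 325] [275.74461538 211.6       ] [0.62109608 0.13301447]
[372 212  20  41 410] [381.62682927 232.18292683] [ 0.57967454 -0.06018491]
[284 238  25  36 526] [296.36501901 251.95057034] [0.54645161 0.09645046]
[330 245  32  33 423] [347.3356974  262.07565012] [0.52622416 0.00383665]
brush top [array([0.685, 0.312]), array([0.683, 0.276]), array([0.481, 0.323]), array([0.479, 0.3  ]), array([0.578, 0.283]), array([0.581, 0.316])]
```

View pics/crop0.png

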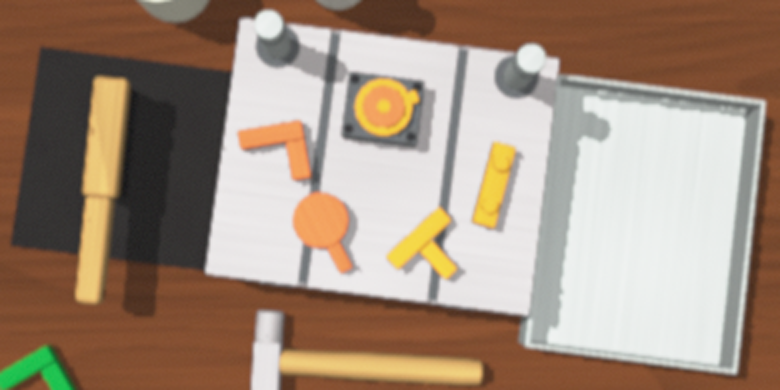

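The crop confirms the copper elbow at (~278,155 in the crop) on the bed. It also shows the button at (322,225), the tee at (425,243), the runner at (493,185) and the medallion on the die block at (383,107). Next I'll refine the poses in the bed frame.

```bash
cat >> h.py <<'E'
from scipy.optimize import least_squares
_c=np.array([[255,149],[414,169.5],[398,298],[237.5,276]])
def _bc(q):
    c,s=np.cos(q[2]),np.sin(q[2]);L=np.array([[.12,.15],[.12,-.15],[-.12,-.15],[-.12,.15]])
    return L@np.array([[c,s],[-s,c]])+q[:2]
BED=least_squares(lambda q:(proj(np.c_[_bc(q),np.full(4,.07)])-_c).ravel(),[.6,.04,-.15]).x
def tobed(p):
    c,s=np.cos(BED[2]),np.sin(BED[2]);return (np.asarray(p)[...,:2]-BED[:2])@np.array([[c,-s],[s,c]])
def toworld(b):
    c,s=np.cos(BED[2]),np.sin(BED[2]);return np.asarray(b)@np.array([[c,s],[-s,c]])+BED[:2]
def tool(o=None):
    o=o or telemetry.get_obs();from scipy.spatial.transform import Rotation as R
    return np.array(o["position"]),R.from_quat(o["tool_rot"])
def go(xyz,yaw):
    "tool shift mm and roll deg to world xyz with tool x at yaw(deg)"
    p,r=tool();x=r.as_matrix()[:,0];y0=np.degrees(np.arctan2(x[1],x[0]))
    return (r.inv().apply(np.array(xyz)-p)*1000).round(1),round(y0-yaw,1)
def scrap(im,zt=.086,mn=100):
    hsv=cv2.cvtColor(im,cv2.COLOR_BGR2HSV);m=((hsv[...,1]>140)&(hsv[...,2]>170)&(hsv[...,0]<32)).astype(np.uint8)
    for c in cv2.findContours(m,cv2.RETR_EXTERNAL,cv2.CHAIN_APPROX_NONE)[0]:
        if cv2.contourArea(c)>mn:
            b=tobed([world(p,zt) for p in c[:,0]])*1000
            print("px",c[:,0].mean(0).round(),"bed mean",b.mean(0).round(),"x",b[:,0].min().round(),b[:,0].max().round(),"y",b[:,1].min().round(),b[:,1].max().round())
E
python3 - <<'E'
from h import *
im=cv2.imread("pics/top0.png")
print("bed",BED[:2],np.degrees(BED[2]),(proj(np.c_[_bc(BED),np.full(4,.07)])-_c).round(1).tolist() if 0 else "")
scrap(im)
hsv=cv2.cvtColor(im,cv2.COLOR_BGR2HSV)
m=((hsv[...,2]>140)&(hsv[...,1]>60)&(hsv[...,0]<30)).astype(np.uint8);m[:, :165]=0;m[:,215:]=0;m[:170]=0;m[300:]=0
c=max(cv2.findContours(m,0,2)[0],key=cv2.contourArea)
ys,xs=np.nonzero(cv2.drawContours(m*0,[c],-1,1,-1))
for a,b in((183,225),(245,285)):
    pts=np.array([world([xs[ys==v].mean(),v],.065) for v in range(a,b)])
    f=np.polyfit(pts[:,0],pts[:,1],1);print("line",f,np.degrees(np.arctan(f[0])),pts[[0,-1]].round(3).tolist())
print("tip/end rows",ys.min(),ys.max(),world([190,ys.min()-.5],.065),world([180,ys.max()+.5],.065))
for g in [(.549,.304)]: print(go((*g,.0555),-4.9), tobed(g))
E
```

```text
bed [0.59994237 0.04079257] -8.632626823421393 
px [348. 263.] bed mean [-68. -49.] x -93.0 -33.0 y -76.0 -16.0
px [298. 255.] bed mean [-66.  44.] x -99.0 -35.0 y 19.0 72.0
px [382. 232.] bed mean [  -5. -102.] x -43.0 32.0 y -116.0 -88.0
px [275. 212.] bed mean [ 5. 95.] x -22.0 26.0 y 66.0 133.0
px [328. 193.] bed mean [53.  4.] x 26.0 77.0 y -24.0 32.0
px [560. 125.] bed mean [ 236. -404.] x 224.0 247.0 y -416.0 -393.0
px [543.  94.] bed mean [ 289. -367.] x 277.0 300.0 y -379.0 -356.0
line [-0.10771096  0.36721322] -6.147681923936924 [[0.679, 0.293], [0.603, 0.303]]
line [-0.11842053  0.37343678] -6.753544700136812 [[0.564, 0.307], [0.492, 0.315]]
tip/end rows 178 292 [0.68957911 0.29321537] [0.47629731 0.31244497]
(array([ 625.1, -680.1,  161.9]), np.float64(28.8)) [-0.08987225  0.2525792 ]
```

```bash
python3 - <<'E'
from h import *
print(go((.550,.308,.217),-6.8))
E
python3 -m creep '[{"translation":[42,-31,0],"roll":7,"gripper":80},{"translation":[64,-66,0],"roll":14,"gripper":80},{"translation":[86,-101,0],"roll":21,"gripper":80},{"translation":[108,-136,0],"roll":28,"gripper":80},{"translation":[130,-171,0],"roll":30.8,"gripper":80}]' 50
python3 - <<'E'
from h import *
print(go((.550,.308,.217),-6.8))
E
```

```text
(array([ 6.276e+02, -6.833e+02,  4.000e-01]), np.float64(30.7))
time: 1.62
position: [0.3019, -0.3689, 0.2175]
tool_rot: [0.998, -0.063, 0.0, 0.0]
ft_force: [1.5, 0.6, -0.2]
grip_width: 0.0797
grip_force: 0.0
(array([ 1.616e+02, -7.026e+02,  4.000e-01]), np.float64(-0.4))
```

```bash
for i in 1; do
python3 -m creep '[{"translation":[9.4,-40,0],"roll":0,"gripper":80},{"translation":[18.8,-80,0],"roll":0,"gripper":80},{"translation":[28.2,-120,0],"roll":0,"gripper":80},{"translation":[37.6,-160,0],"roll":0,"gripper":80},{"translation":[47,-200,0],"roll":0,"gripper":80}]' >/dev/null
python3 -m creep '[{"translation":[9.4,-40,0],"roll":0,"gripper":80},{"translation":[18.8,-80,0],"roll":0,"gripper":80},{"translation":[28.2,-120,0],"roll":0,"gripper":80},{"translation":[37.6,-160,0],"roll":0,"gripper":80},{"translation":[47,-200,0],"roll":0,"gripper":80}]' >/dev/null
python3 -m creep '[{"translation":[9.4,-40,0],"roll":0,"gripper":80},{"translation":[18.8,-80,0],"roll":0,"gripper":80},{"translation":[28.2,-120,0],"roll":0,"gripper":80},{"translation":[37.6,-160,0],"roll":0,"gripper":80},{"translation":[47,-200,0],"roll":0,"gripper":80}]' 
python3 -m creep '[{"translation":[10,-40,0],"roll":0,"gripper":80},{"translation":[20,-75,0],"roll":0,"gripper":80},{"translation":[20,-90,0],"roll":0,"gripper":80},{"translation":[20,-90,0],"roll":0,"gripper":80}]' 
done
python3 - <<'E'
from h import *
print(go((.550,.308,.0555),-6.8))
E
```

```text
time: 2.87
position: [0.5138, 0.2105, 0.2177]
tool_rot: [0.998, -0.06, 0.0, 0.0]
ft_force: [0.8, -0.3, 0.3]
grip_width: 0.08
grip_force: 0.0
time: 3.2
position: [0.5445, 0.2985, 0.2172]
tool_rot: [0.998, -0.058, 0.0, -0.001]
ft_force: [-0.6, -0.6, -0.4]
grip_width: 0.0802
grip_force: 0.0
(array([  4.3,  -9.8, 161.7]), np.float64(0.2))
```

```bash
python3 -m creep '[{"translation":[4,-10,30],"roll":0,"gripper":70},{"translation":[4,-10,65],"roll":0,"gripper":70},{"translation":[4,-10,100],"roll":0,"gripper":70},{"translation":[4,-10,130],"roll":0,"gripper":70},{"translation":[4,-10,150],"roll":0,"gripper":70}]' 50
python3 -m creep '[{"translation":[0,0,8],"roll":0,"gripper":70},{"translation":[0,0,11],"roll":0,"gripper":70},{"translation":[0,0,11],"roll":0,"gripper":70}]'
python3 - <<'E'
from h import *
print(go((.550,.308,.0555),-6.8))
im=viewer.camera("top");cv2.imwrite("pics/g.png",cv2.resize(im[150:330,100:300],None,fx=3,fy=3))
E
```

```text
time: 3.62
position: [0.5466, 0.3021, 0.0644]
tool_rot: [0.998, -0.06, -0.003, 0.002]
ft_force: [0.3, -0.3, 0.3]
grip_width: 0.0705
grip_force: 0.0
time: 3.87
position: [0.5493, 0.3037, 0.0566]
tool_rot: [0.998, -0.06, -0.0, 0.0]
ft_force: [-0.0, 0.1, -0.9]
grip_width: 0.0701
grip_force: 0.0
(array([ 0.2, -4.4,  1.1]), np.float64(-0.1))
```

View pics/g.png

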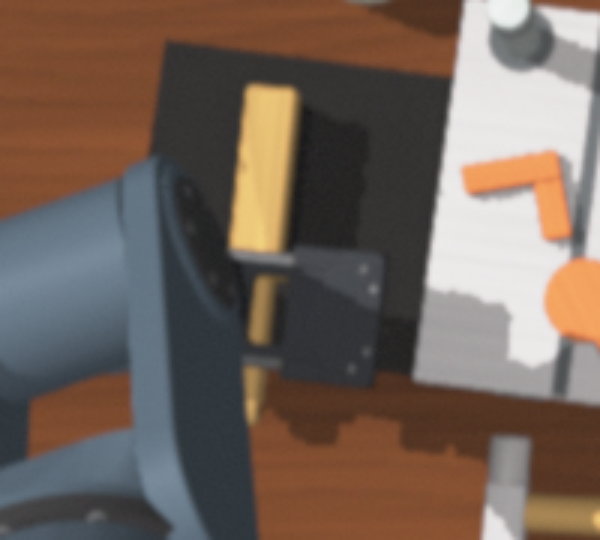

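The arm is over the handle. The handle at (262,310 in the crop) runs between the fingers and the head is clear ahead at (265,165). Closing now.

```bash
python3 -m creep '[{"translation":[0,-4,1],"roll":0,"gripper":60},{"translation":[0,-4,1],"roll":0,"gripper":40},{"translation":[0,-4,1],"roll":0,"gripper":20},{"translation":[0,-4,1],"roll":0,"gripper":10},{"translation":[0,-4,1],"roll":0,"gripper":10}]' 55
python3 -m creep '[{"translation":[0,0,0],"roll":0,"gripper":10},{"translation":[0,0,0],"roll":0,"gripper":10},{"translation":[0,0,0],"roll":0,"gripper":10},{"translation":[0,0,0],"roll":0,"gripper":10}]' 55
```

```text
time: 4.33
position: [0.5499, 0.3087, 0.056]
tool_rot: [0.998, -0.06, 0.0, -0.0]
ft_force: [-0.1, 0.2, -0.1]
grip_width: 0.044
grip_force: 0.0
time: 4.67
position: [0.5497, 0.3086, 0.0554]
tool_rot: [0.998, -0.06, -0.0, -0.0]
ft_force: [0.6, -0.3, -0.2]
grip_width: 0.0228
grip_force: 55.0
```

```bash
python3 -m creep '[{"translation":[0,0,-30],"roll":0,"gripper":10},{"translation":[0,0,-65],"roll":0,"gripper":10},{"translation":[0,0,-100],"roll":0,"gripper":10},{"translation":[0,0,-125],"roll":0,"gripper":10},{"translation":[0,0,-125],"roll":0,"gripper":10}]'
python3 - <<'E'
from h import *
w=toworld((-.073,.205));print(w,go((*w,.18),-33.6))
im=viewer.camera("top");cv2.imwrite("pics/g2.png",cv2.resize(im[120:320,130:430],None,fx=2.5,fy=2.5))
E
```

```text
time: 5.08
position: [0.5534, 0.3099, 0.1864]
tool_rot: [0.998, -0.06, 0.005, -0.002]
ft_force: [0.8, -0.2, -1.4]
grip_width: 0.0229
grip_force: 55.0
[0.55853955 0.25442732] (array([11.7, 54.5,  6.3]), np.float64(26.7))
```

View pics/g2.png

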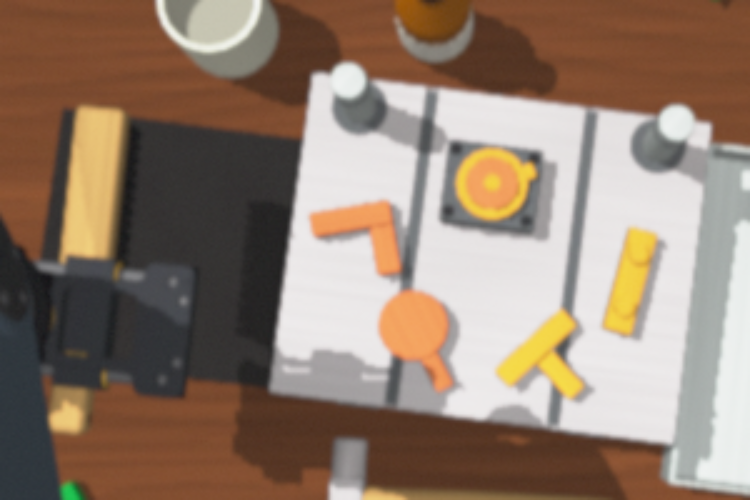

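The brush is lifted level, with its tip at (103,107) and the grip at (85,320) in the crop. The scrap hasn't moved.

```bash
python3 -m creep '[{"translation":[3,14,0],"roll":7,"gripper":10},{"translation":[6,28,0],"roll":14,"gripper":10},{"translation":[9,42,0],"roll":21,"gripper":10},{"translation":[12,54,0],"roll":26.7,"gripper":10},{"translation":[12,54,0],"roll":26.7,"gripper":10}]'
python3 -m creep '[{"translation":[0,0,0],"roll":0,"gripper":10}]' >/dev/null
python3 - <<'E'
from h import *
t=world((130+103/2.5,120+107/2.5),.196);p=np.array([.5534,.3099]);print("tip dist",np.linalg.norm(t-p),np.degrees(np.arctan2(*(t-p)[::-1])))
w=toworld((-.073,.205));print(go((*w,.1245),-33.6))
E
```

```text
time: 5.55
position: [0.5536, 0.2508, 0.1777]
tool_rot: [0.957, -0.291, -0.002, 0.002]
ft_force: [0.1, -0.3, -1.6]
grip_width: 0.023
grip_force: 55.0
tip dist 0.1387560861202428 -7.607240292851769
(array([ 3.1, -4.1, 53.8]), np.float64(0.1))
```

```bash
python3 -m creep '[{"translation":[3,-4,20],"roll":0,"gripper":10},{"translation":[3,-4,40],"roll":0,"gripper":10},{"translation":[3,-4,51],"roll":0,"gripper":10},{"translation":[3,-4,54],"roll":0,"gripper":10},{"translation":[3,-4,54],"roll":0,"gripper":10}]'
python3 -m creep '[{"translation":[0,8,0],"roll":0,"gripper":10},{"translation":[0,16,0],"roll":0,"gripper":10},{"translation":[0,24,0],"roll":0,"gripper":10},{"translation":[0,32,0],"roll":0,"gripper":10},{"translation":[0,40,0],"roll":0,"gripper":10}]'
python3 -m creep '[{"translation":[0,8,0],"roll":0,"gripper":10},{"translation":[0,16,0],"roll":0,"gripper":10},{"translation":[0,22,0],"roll":0,"gripper":10},{"translation":[0,27,0],"roll":0,"gripper":10},{"translation":[0,30,0],"roll":0,"gripper":10}]'
python3 - <<'E'
from h import *
im=viewer.camera("top");cv2.imwrite("pics/s1.png",cv2.resize(im[120:320,200:500],None,fx=2.5,fy=2.5));scrap(im)
print(tobed(telemetry.get_obs()["position"]))
E
```

```text
time: 6.05
position: [0.5586, 0.2555, 0.1249]
tool_rot: [0.958, -0.288, -0.002, 0.001]
ft_force: [0.2, -0.6, -2.4]
grip_width: 0.0231
grip_force: 55.0
time: 6.47
position: [0.5377, 0.2212, 0.1273]
tool_rot: [0.957, -0.289, 0.001, -0.001]
ft_force: [0.7, 0.9, -0.7]
grip_width: 0.0231
grip_force: 55.0
time: 6.88
position: [0.5203, 0.1961, 0.1264]
tool_rot: [0.957, -0.289, -0.001, 0.0]
ft_force: [-0.7, 1.2, -1.9]
grip_width: 0.0229
grip_force: 55.0
px [348. 263.] bed mean [-68. -49.] x -93.0 -33.0 y -76.0 -16.0
px [297. 255.] bed mean [-66.  44.] x -99.0 -33.0 y 19.0 74.0
px [382. 232.] bed mean [  -5. -102.] x -43.0 32.0 y -116.0 -88.0
px [299. 219.] bed mean [-2. 50.] x -25.0 23.0 y 12.0 84.0
px [328. 193.] bed mean [53.  4.] x 26.0 77.0 y -24.0 32.0
px [560. 125.] bed mean [ 236. -404.] x 224.0 247.0 y -416.0 -393.0
px [543.  94.] bed mean [ 289. -367.] x 277.0 300.0 y -379.0 -356.0
[-0.1022065   0.14126311]
```

View pics/s1.png

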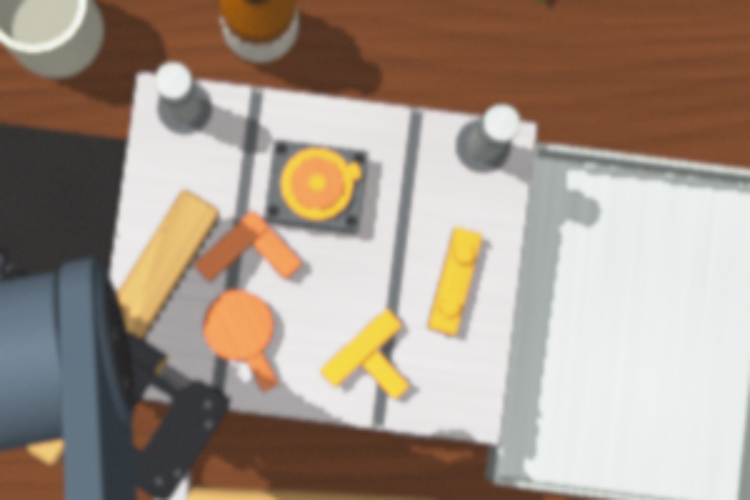

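The elbow has turned so that it lies along the brush face at (245,245). Its corner at (255,213) is just short of the block corner at (270,225). One more push along the same normal will take it clear on the -x side.

```bash
python3 -m creep '[{"translation":[0,7,2],"roll":0,"gripper":10},{"translation":[0,14,2],"roll":0,"gripper":10},{"translation":[0,21,2],"roll":0,"gripper":10},{"translation":[0,28,2],"roll":0,"gripper":10},{"translation":[0,35,2],"roll":0,"gripper":10}]'
python3 -m creep '[{"translation":[0,3,0],"roll":0,"gripper":10},{"translation":[0,3,0],"roll":0,"gripper":10}]'
python3 - <<'E'
from h import *
im=viewer.camera("top");cv2.imwrite("pics/s2.png",cv2.resize(im[120:320,200:500],None,fx=2.5,fy=2.5));scrap(im)
print(tobed(telemetry.get_obs()["position"]))
w=toworld((-.130,.120));print(go((*w,.1245),-8.6))
E
```

```text
time: 7.35
position: [0.5021, 0.1671, 0.1245]
tool_rot: [0.958, -0.288, 0.001, -0.0]
ft_force: [0.7, 0.8, -1.7]
grip_width: 0.0229
grip_force: 55.0
time: 7.52
position: [0.4998, 0.1641, 0.1244]
tool_rot: [0.957, -0.289, -0.0, 0.0]
ft_force: [1.2, 0.8, -2.0]
grip_width: 0.023
grip_force: 55.0
px [303. 264.] bed mean [-81.  32.] x -118.0 -49.0 y 11.0 58.0
px [348. 263.] bed mean [-68. -49.] x -93.0 -33.0 y -76.0 -16.0
px [313. 227.] bed mean [-13.  23.] x -42.0 11.0 y -13.0 51.0
px [382. 232.] bed mean [  -5. -102.] x -43.0 32.0 y -116.0 -88.0
px [328. 193.] bed mean [53.  4.] x 26.0 77.0 y -24.0 32.0
px [560. 125.] bed mean [ 236. -404.] x 224.0 247.0 y -416.0 -393.0
px [543.  94.] bed mean [ 289. -367.] x 277.0 300.0 y -379.0 -356.0
[-0.11737965  0.10718082]
(array([-16.9,  -6.3,  -0.1]), np.float64(-25.0))
```

View pics/s2.png

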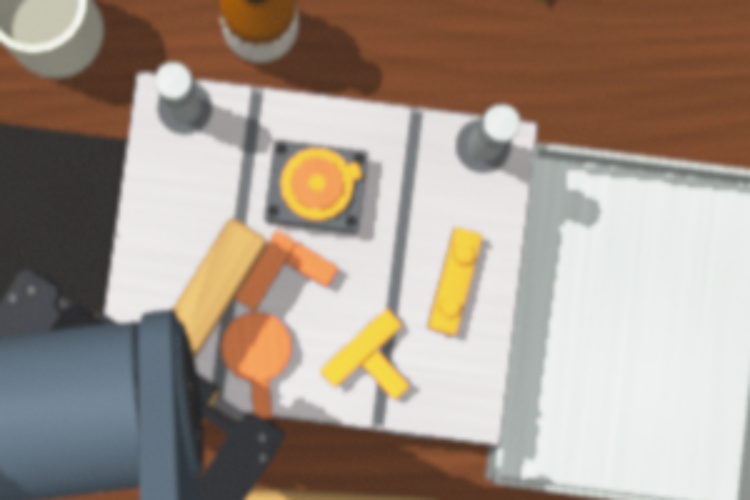

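The elbow (300,265) now sits clear of the block's front line. The button's disc is at (257,347), with its stub just at the front edge. Next I'll straighten the brush and sweep along -y.

```bash
python3 -m creep '[{"translation":[-5,-3,0],"roll":-7,"gripper":10},{"translation":[-10,-5,0],"roll":-14,"gripper":10},{"translation":[-15,-6,0],"roll":-21,"gripper":10},{"translation":[-18,-7,0],"roll":-25,"gripper":10},{"translation":[-18,-7,0],"roll":-25,"gripper":10}]'
python3 - <<'E'
from h import *
print(tobed(telemetry.get_obs()["position"]))
w=toworld((-.133,.030));print(go((*w,.1245),-8.6))
E
```

```text
time: 7.98
position: [0.4879, 0.181, 0.1242]
tool_rot: [0.997, -0.074, -0.001, 0.0]
ft_force: [-0.0, 0.6, -1.5]
grip_width: 0.0229
grip_force: 55.0
[-0.13183465  0.12180953]
(array([-1.4, 91.8, -0.2]), np.float64(0.1))
```

```bash
python3 -m creep '[{"translation":[-1,9,0],"roll":0,"gripper":10},{"translation":[-1,18,0],"roll":0,"gripper":10},{"translation":[-1,27,0],"roll":0,"gripper":10},{"translation":[-1,36,0],"roll":0,"gripper":10},{"translation":[-1,45,0],"roll":0,"gripper":10}]'
python3 -m creep '[{"translation":[0,9,1],"roll":0,"gripper":10},{"translation":[0,18,1],"roll":0,"gripper":10},{"translation":[0,27,1],"roll":0,"gripper":10},{"translation":[0,36,1],"roll":0,"gripper":10},{"translation":[0,45,1],"roll":0,"gripper":10}]'
python3 - <<'E'
from h import *
im=viewer.camera("top");cv2.imwrite("pics/s3.png",cv2.resize(im[120:320,200:500],None,fx=2.5,fy=2.5));scrap(im)
print(tobed(telemetry.get_obs()["position"]))
E
```

```text
time: 8.4
position: [0.4812, 0.1352, 0.1245]
tool_rot: [0.997, -0.075, -0.0, 0.0]
ft_force: [-0.2, -0.3, -1.7]
grip_width: 0.0227
grip_force: 55.0
time: 8.82
position: [0.4745, 0.0921, 0.1236]
tool_rot: [0.997, -0.075, -0.0, -0.001]
ft_force: [1.0, 7.5, -0.6]
grip_width: 0.0228
grip_force: 55.5
px [341. 263.] bed mean [-71. -36.] x -94.0 -31.0 y -90.0 19.0
px [382. 232.] bed mean [  -5. -102.] x -43.0 32.0 y -116.0 -88.0
px [324. 223.] bed mean [-2.  4.] x -38.0 20.0 y -28.0 23.0
px [328. 193.] bed mean [53.  5.] x 26.0 77.0 y -24.0 32.0
px [560. 125.] bed mean [ 236. -404.] x 224.0 247.0 y -416.0 -393.0
px [543.  94.] bed mean [ 289. -367.] x 277.0 300.0 y -379.0 -356.0
[-0.13159858  0.0301797 ]
```

View pics/s3.png

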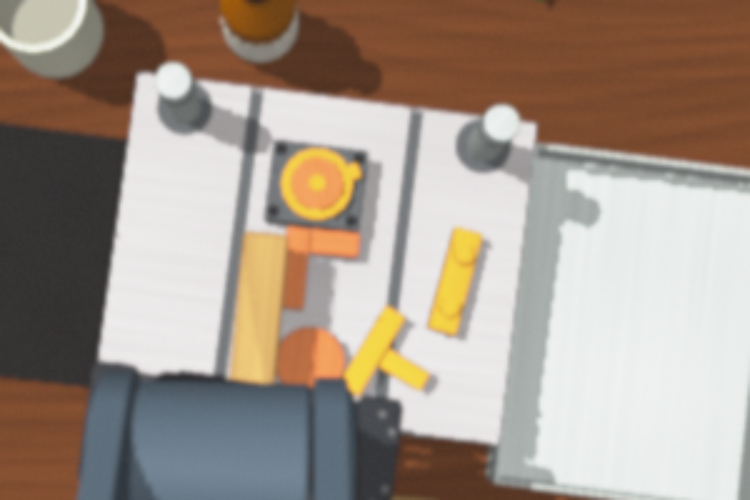

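The elbow has squared up against the brush at (300,265) and slides along the block front. The button (312,357) and the tee (385,350) are ahead of the face. I'll carry on.

```bash
python3 -m creep '[{"translation":[-1,9,0],"roll":0,"gripper":10},{"translation":[-1,18,0],"roll":0,"gripper":10},{"translation":[-1,27,0],"roll":0,"gripper":10},{"translation":[-1,36,0],"roll":0,"gripper":10},{"translation":[-1,45,0],"roll":0,"gripper":10}]'
python3 -m creep '[{"translation":[0,9,0],"roll":0,"gripper":10},{"translation":[0,18,0],"roll":0,"gripper":10},{"translation":[0,27,0],"roll":0,"gripper":10},{"translation":[0,36,0],"roll":0,"gripper":10},{"translation":[0,45,0],"roll":0,"gripper":10}]'
python3 - <<'E'
from h import *
im=viewer.camera("top");cv2.imwrite("pics/s4.png",cv2.resize(im[120:320,200:500],None,fx=2.5,fy=2.5));scrap(im)
im=viewer.camera("scene");cv2.imwrite("pics/s4s.png",im)
print(tobed(telemetry.get_obs()["position"]))
E
```

```text
time: 9.28
position: [0.4668, 0.0476, 0.1236]
tool_rot: [0.997, -0.075, -0.0, -0.0]
ft_force: [-0.1, 6.0, 0.4]
grip_width: 0.0228
grip_force: 55.2
time: 9.7
position: [0.4596, 0.0037, 0.1235]
tool_rot: [0.997, -0.074, -0.001, -0.001]
ft_force: [1.0, 7.8, 0.8]
grip_width: 0.0229
grip_force: 55.6
px [384. 247.] bed mean [ -31. -110.] x -97.0 34.0 y -158.0 -66.0
px [328. 193.] bed mean [53.  4.] x 26.0 77.0 y -24.0 32.0
px [560. 125.] bed mean [ 236. -404.] x 224.0 247.0 y -416.0 -393.0
px [543.  94.] bed mean [ 289. -367.] x 277.0 300.0 y -379.0 -356.0
[-0.13304238 -0.05905943]
```

View pics/s4.png

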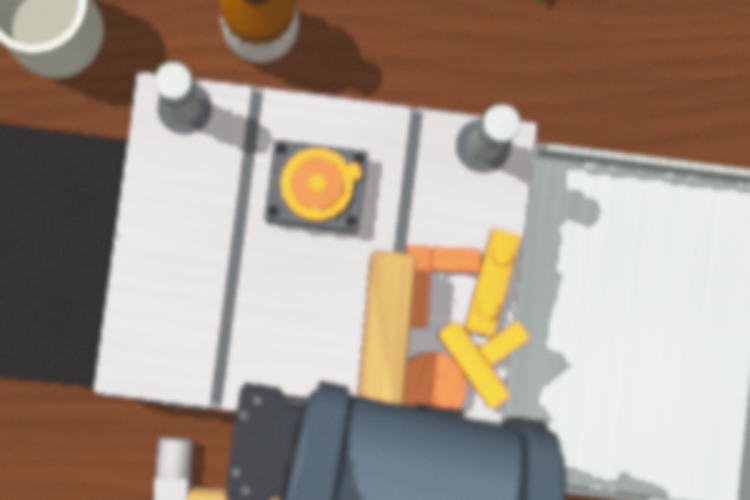

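All four pieces are ahead of the brush face (x≈410 in the crop), moving together toward the tray edge at about x=515. I'll continue over the edge.

```bash
python3 -m creep '[{"translation":[0,9,-1],"roll":0,"gripper":10},{"translation":[0,18,-1],"roll":0,"gripper":10},{"translation":[0,27,-1],"roll":0,"gripper":10},{"translation":[0,36,-1],"roll":0,"gripper":10},{"translation":[0,45,-1],"roll":0,"gripper":10}]'
python3 -m creep '[{"translation":[0,9,0],"roll":0,"gripper":10},{"translation":[0,18,0],"roll":0,"gripper":10},{"translation":[0,27,0],"roll":0,"gripper":10},{"translation":[0,36,0],"roll":0,"gripper":10},{"translation":[0,45,0],"roll":0,"gripper":10}]'
python3 -m creep '[{"translation":[0,9,0],"roll":0,"gripper":10},{"translation":[0,18,0],"roll":0,"gripper":10},{"translation":[0,27,0],"roll":0,"gripper":10},{"translation":[0,36,0],"roll":0,"gripper":10},{"translation":[0,45,0],"roll":0,"gripper":10}]'
python3 -m creep '[{"translation":[0,9,0],"roll":0,"gripper":10},{"translation":[0,18,0],"roll":0,"gripper":10},{"translation":[0,18,0],"roll":0,"gripper":10}]'
python3 - <<'E'
from h import *
im=viewer.camera("top");cv2.imwrite("pics/s5.png",cv2.resize(im[140:340,300:540],None,fx=3,fy=3));scrap(im)
print(tobed(telemetry.get_obs()["position"]))
E
```

```text
time: 10.22
position: [0.453, -0.0416, 0.1242]
tool_rot: [0.997, -0.074, -0.001, 0.0]
ft_force: [0.1, 2.4, -2.2]
grip_width: 0.023
grip_force: 55.1
time: 10.63
position: [0.4468, -0.0873, 0.1245]
tool_rot: [0.997, -0.075, 0.0, 0.001]
ft_force: [0.3, 0.3, -1.4]
grip_width: 0.0227
grip_force: 55.0
time: 11.05
position: [0.44, -0.1312, 0.1244]
tool_rot: [0.997, -0.075, -0.0, 0.0]
ft_force: [0.4, -0.6, -1.3]
grip_width: 0.0231
grip_force: 55.0
time: 11.3
position: [0.4379, -0.15, 0.1245]
tool_rot: [0.997, -0.075, 0.001, 0.001]
ft_force: [0.6, -0.8, -2.3]
grip_width: 0.0229
grip_force: 55.0
px [418. 245.] bed mean [ -19. -171.] x -84.0 23.0 y -204.0 -153.0
px [328. 193.] bed mean [53.  4.] x 26.0 78.0 y -24.0 32.0
px [560. 125.] bed mean [ 236. -405.] x 224.0 247.0 y -416.0 -393.0
px [543.  94.] bed mean [ 289. -367.] x 277.0 300.0 y -379.0 -356.0
[-0.13195212 -0.21205759]
```

View pics/s5.png

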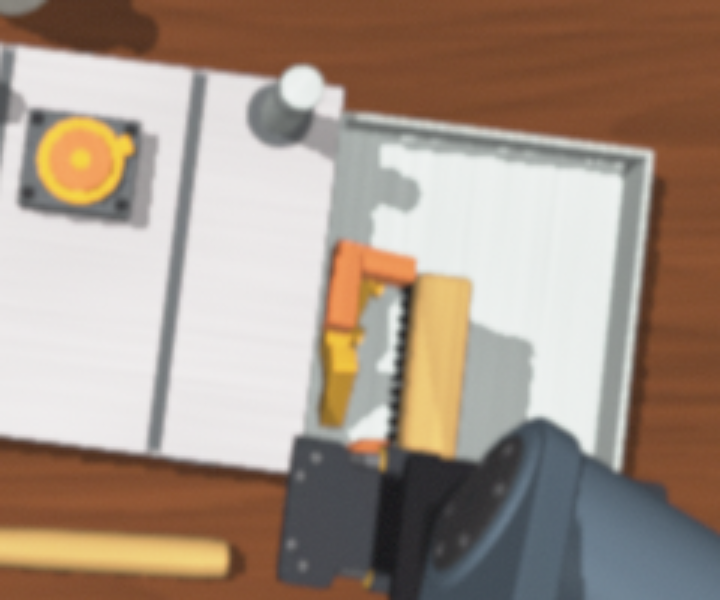

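The scrap has dropped into the tray beside its bed-side wall. The elbow at (365,280) and the bronze pieces at (345,370) are behind the brush (435,365). I've used all my pictures, so I'll lift clear and check their heights numerically.

```bash
python3 -m creep '[{"translation":[0,0,-25],"roll":0,"gripper":10},{"translation":[0,0,-50],"roll":0,"gripper":10},{"translation":[0,0,-75],"roll":0,"gripper":10},{"translation":[0,-20,-80],"roll":0,"gripper":10},{"translation":[0,-55,-80],"roll":0,"gripper":10}]' >/dev/null
python3 -m creep '[{"translation":[0,-40,0],"roll":0,"gripper":10},{"translation":[0,-80,0],"roll":0,"gripper":10},{"translation":[0,-120,0],"roll":0,"gripper":10},{"translation":[0,-160,0],"roll":0,"gripper":10},{"translation":[0,-200,0],"roll":0,"gripper":10}]' >/dev/null
python3 -m creep '[{"translation":[0,-40,0],"roll":0,"gripper":10},{"translation":[0,-80,0],"roll":0,"gripper":10},{"translation":[0,-120,0],"roll":0,"gripper":10},{"translation":[0,-150,0],"roll":0,"gripper":10},{"translation":[0,-160,0],"roll":0,"gripper":10}]'
cat > m.py <<'E'
from h import *
def masks(n,zt):
    im=viewer.camera(n);hsv=cv2.cvtColor(im,cv2.COLOR_BGR2HSV)
    b=(hsv[...,1]>110)&(hsv[...,2]>110)
    for nm,lo,hi in(("copper",5,15),("bronze",16,32)):
        m=(b&(hsv[...,0]>=lo)&(hsv[...,0]<hi)&((hsv[...,2]>170)|(hsv[...,1]>150))).astype(np.uint8)
        for c in cv2.findContours(m,0,1)[0]:
            if cv2.contourArea(c)<25: continue
            q=tobed([world(p,zt,n) for p in c[:,0]])*1000
            if abs(q.mean(0)[0])<190 and -390<q.mean(0)[1]<170:
                r=cv2.minAreaRect(c)
                print(n,nm,"area",cv2.contourArea(c),"px",np.round(r[0]),np.round(r[1]),"bed",q.mean(0).round(),"x",q[:,0].min().round(),q[:,0].max().round(),"y",q[:,1].min().round(),q[:,1].max().round())
masks("top",.03);masks("scene",.03)
b=toworld([[-.12,-.15],[.12,-.15]]);t=toworld([[-.15,-.157],[.11,-.157]])
for n in I: print(n,"bededge",proj(np.c_[b,[.07]*2],n).round().tolist(),"trayrim inner",proj(np.c_[t,[.045]*2],n).round().tolist())
for t in("runner_bar","tee_gate","elbow_runner","button"):
    for n in I: print(t,n,[([round(x) for x in d["bbox"]],round(d["p"],2)) for d in viewer.recognise(n,t)[:4]])
E
python3 m.py
```

```text
time: 12.6
position: [0.4991, 0.2672, 0.2043]
tool_rot: [0.997, -0.072, 0.0, -0.001]
ft_force: [-1.4, -0.1, -2.4]
grip_width: 0.0229
grip_force: 55.0
top copper area 536.5 px [418. 299.] [24. 34.] bed [-122. -196.] x -143.0 -94.0 y -227.0 -163.0
top copper area 393.5 px [423. 236.] [27. 30.] bed [   6. -183.] x -27.0 31.0 y -215.0 -163.0
top copper area 251.5 px [327. 193.] [18. 18.] bed [60.  6.] x 44.0 78.0 y -12.0 24.0
top copper area 128983.0 px [320. 263.] [431. 639.] bed [-1. 25.] x -518.0 428.0 y -647.0 674.0
top bronze area 72.5 px [363. 323.] [23.  8.] bed [-180.  -92.] x -186.0 -171.0 y -116.0 -72.0
top bronze area 252.0 px [413. 265.] [12. 31.] bed [ -53. -175.] x -85.0 -24.0 y -187.0 -163.0
top bronze area 30.5 px [421. 238.] [ 7. 13.] bed [  -2. -187.] x -16.0 8.0 y -196.0 -182.0
top bronze area 652.0 px [326. 193.] [29. 29.] bed [61.  5.] x 32.0 88.0 y -26.0 35.0
top bronze area 117.5 px [295. 123.] [22. 13.] bed [188.  83.] x 170.0 213.0 y 63.0 99.0
scene copper area 151.0 px [243. 242.] [14. 29.] bed [  -4. -183.] x -49.0 25.0 y -212.0 -165.0
scene copper area 226.0 p
[... 458 characters left out ...]
 bededge [[399.0, 298.0], [414.0, 170.0]] trayrim inner [[398.0, 313.0], [415.0, 178.0]]
scene bededge [[263.0, 200.0], [239.0, 274.0]] trayrim inner [[264.0, 198.0], [239.0, 277.0]]
runner_bar top [([186, 102, 56, 52], 0.75), ([404, 238, 23, 22], 0.49)]
runner_bar scene [([234, 254, 6, -2], 0.62)]
tee_gate top [([407, 257, 13, 23], 0.83)]
tee_gate scene []
elbow_runner top [([342, 83, 26, 31], 0.84), ([399, 96, 38, 22], 0.73), ([406, 220, 32, 32], 0.67), ([199, 344, 33, 41], 0.67)]
elbow_runner scene [([226, 230, 28, 24], 0.87), ([207, 327, 41, 27], 0.75), ([424, 193, 28, 18], 0.75), ([394, 152, 18, 81], 0.71)]
button top [([401, 287, 35, 25], 0.86)]
button scene [([237, 200, 22, 22], 0.6)]
```

The button, elbow and bronze pieces all measure inside the tray walls (y ≤ -163 mm, consistent in both cameras), and nothing is left on the bed. Next I'll lay the brush back.

```bash
python3 - <<'E'
from h import *
print(go((.545,.305,.1),-7))
E
```

```text
(array([ 38.5, -50.3, 104.6]), np.float64(-1.7))
```

```bash
python3 -m creep '[{"translation":[20,-25,0],"roll":-1.7,"gripper":10},{"translation":[43,-52,0],"roll":-1.7,"gripper":10},{"translation":[43,-52,35],"roll":-1.7,"gripper":10},{"translation":[43,-52,70],"roll":-1.7,"gripper":10},{"translation":[43,-52,105],"roll":-1.7,"gripper":10}]'
python3 -m creep '[{"translation":[0,0,20],"roll":0,"gripper":10},{"translation":[0,0,32],"roll":0,"gripper":10},{"translation":[0,0,38],"roll":0,"gripper":10},{"translation":[0,0,38],"roll":0,"gripper":10}]'
python3 - <<'E'
from h import *
print(go((.55,.3086,.056),-6.9))
E
```

```text
time: 13.52
position: [0.5508, 0.3072, 0.099]
tool_rot: [0.998, -0.06, 0.001, -0.0]
ft_force: [-0.5, 0.1, -3.5]
grip_width: 0.0232
grip_force: 55.0
time: 13.85
position: [0.5495, 0.3068, 0.0606]
tool_rot: [0.998, -0.06, -0.001, 0.0]
ft_force: [-0.1, -0.7, -2.1]
grip_width: 0.0231
grip_force: 55.0
(array([ 0.3, -1.8,  4.6]), np.float64(-0.0))
```

```bash
python3 -m creep '[{"translation":[0,0,2],"roll":0,"gripper":10},{"translation":[0,0,4],"roll":0,"gripper":10},{"translation":[0,0,5],"roll":0,"gripper":10},{"translation":[0,0,5],"roll":0,"gripper":10}]'
python3 -m creep '[{"translation":[0,0,0],"roll":0,"gripper":30},{"translation":[0,0,0],"roll":0,"gripper":45},{"translation":[0,0,0],"roll":0,"gripper":60},{"translation":[0,0,0],"roll":0,"gripper":70},{"translation":[0,0,0],"roll":0,"gripper":70}]'
python3 -m creep '[{"translation":[0,0,0],"roll":0,"gripper":70},{"translation":[0,0,0],"roll":0,"gripper":70},{"translation":[0,0,0],"roll":0,"gripper":70}]'
python3 -m creep '[{"translation":[0,0,-20],"roll":0,"gripper":70},{"translation":[0,0,-50],"roll":0,"gripper":70},{"translation":[0,0,-85],"roll":0,"gripper":70},{"translation":[0,0,-120],"roll":0,"gripper":70},{"translation":[0,0,-160],"roll":0,"gripper":70}]'
python3 -m creep '[{"translation":[-40,0,0],"roll":0,"gripper":70},{"translation":[-80,0,0],"roll":0,"gripper":70},{"translation":[-100,0,0],"roll":0,"gripper":70},{"translation":[-100,0,0],"roll":0,"gripper":70}]'
python3 m.py
python3 - <<'E'
from h import *
b=None
for t in("brush","mug","bottle","hammer","casting"):
  for n in I: print(t,n,[([round(x) for x in d["bbox"]],round(d["p"],2)) for d in viewer.recognise(n,t)[:2]])
print("expect brush tip/handle px top",proj([[.686,.292,.065],[.478,.316,.065]]))
E
```

```text
time: 14.18
position: [0.5502, 0.3076, 0.0575]
tool_rot: [0.998, -0.06, 0.001, -0.0]
ft_force: [-0.2, -0.1, -2.0]
grip_width: 0.0227
grip_force: 55.0
time: 14.6
position: [0.5498, 0.3074, 0.0567]
tool_rot: [0.998, -0.06, 0.0, -0.0]
ft_force: [0.3, 0.5, -0.1]
grip_width: 0.0479
grip_force: 0.0
time: 14.85
position: [0.5496, 0.3074, 0.0564]
tool_rot: [0.998, -0.06, -0.0, 0.0]
ft_force: [0.6, 0.7, -0.4]
grip_width: 0.0663
grip_force: 0.0
time: 15.27
position: [0.5485, 0.3069, 0.2168]
tool_rot: [0.998, -0.06, -0.001, 0.001]
ft_force: [0.6, 1.0, -0.5]
grip_width: 0.0701
grip_force: 0.0
time: 15.6
position: [0.4444, 0.3192, 0.2165]
tool_rot: [0.998, -0.059, -0.003, 0.001]
ft_force: [-0.7, -0.0, 0.6]
grip_width: 0.0697
grip_force: 0.0
top copper area 218752.5 px [320. 263.] [431. 639.] bed [-101.   12.] x -516.0 428.0 y -647.0 674.0
top bronze area 1020.0 px [325. 323.] [100.  12.] bed [-187.  -23.] x -203.0 -170.0 y -119.0 71.0
top bronze area 253.0 px [413. 265.] [12. 31.] bed [ -54. -175.] x -85.0 -24.0 y -187.0 -163.0
top bronze area 30.5 px [421. 238.] [ 7. 13.] bed [  -2. -187.] x -16
[... 1421 characters left out ...]
1)]
button top [([177, 180, 25, 113], 0.64), ([399, 285, 37, 30], 0.6), ([312, 183, 31, 25], 0.38)]
button scene []
brush top [([174, 177, 32, 114], 0.69)]
brush scene [([409, 206, 15, 80], 0.65)]
mug top [([186, 102, 56, 50], 0.91), ([175, 181, 30, 113], 0.57)]
mug scene [([383, 293, 48, 48], 0.78)]
bottle top [([288, 107, 30, 39], 0.56), ([393, 175, 127, 150], 0.37)]
bottle scene []
hammer top [([258, 298, 120, 46], 0.57)]
hammer scene [([280, 190, 81, 22], 0.93), ([298, 243, 28, 24], 0.64)]
casting top [([313, 179, 31, 30], 0.76)]
casting scene [([296, 247, 26, 16], 0.77), ([410, 208, 19, 78], 0.71)]
expect brush tip/handle px top [[190.66029291 179.38978963]
 [178.06272911 291.60920558]]
```

```bash
python3 -c "
from rig import hand_in;print(hand_in())"
```

```text
the job is handed in; nothing more can be done
None
```

I swept all four pieces of scrap into the tray and laid the brush back on the mat, bristles down and released. The camera measurements put the scrap inside the tray walls, and the medallion, mug, bottle and hammer where they were. The job was handed in at about 16 s, and no verdict came back.

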